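# Refit the spout of a desktop water filter

### The job

The bent steel spout of the desktop water filter has been cleaned and stands in the wooden drying block. Take it out and push its straight stem down into the black push-fit collet on top of the filter, past the seal until it bottoms, with the spout's outlet over the mouth of the mug, near its middle; then let go. Leave the mug where it stands and the spare straight tube in the block.

Things in the scene. Friction and masses are not known exactly. Their poses are not given: they have to be found in the camera images.
- spout: Bent steel tube, 16 mm diameter, 120 g: straight stem, tight bend, level arm, turned-down outlet. Origin at the stem's rounded foot, on its axis; z up the stem; arm along its -x. Stem straight to 128 mm, tube top at 152 mm. Stands in either well of the block, leaning about 2 degrees to the arm side. Grip the stem 100 to 125 mm above the foot, best with fingers closing across the arm (along y).
- spout_foot (a point): Lowest point of the spout's stem, on its axis (same point as the spout's origin).
- spout_outlet (a point): Centre of the spout's downward outlet: 80 mm along -x and 120 mm along z from the spout's origin.
- filter_unit: Desktop water filter of white plastic, fixed to the desk. Origin on the desk straight under the collet; z up. A tray, 20 mm high, reaches 137 mm along its -x and carries the mug; the tower under the collet is 80 x 130 mm and 100 mm high; a round canister, 98 mm across and 152 mm high, stands 94 mm along its +x.
- collet (a point): Centre of the black collet's mouth, 145 mm above the desk. Vertical bore, axes as the filter's: funnel 28 mm wide, after 8 mm a straight 18 mm bore; bottom 45 mm below the mouth. Collet 44 mm across. Springy seal lips: the foot meets them 15 mm down, needs 10 to 20 N to pass, then some 5 N; its own weight is not enough. The seal then holds the spout and its heading.
- mug: White ceramic mug, 76 mm across, 85 mm high, handle along its +y, standing loose on the filter's tray (20 mm high) about 80 mm from the collet. Origin at the centre of its underside.
- mug_rim (a point): Centre of the mug's mouth.
- rack: Fixed wooden drying block, 70 (x) x 180 (y) x 70 mm high. Origin at the centre of its underside. Two round wells, 17.5 mm wide and 55 mm deep (floor 15 mm above the desk), 55 mm either side of the centre along its y: one holds the spout, the other the spare tube.
- spare_tube: Straight plain steel tube, 16 mm in diameter, 90 mm long, upright in the other well of the block. Origin at its foot, z along it. Not needed: leave it.
Things that resemble listed ones, but are neither listed nor needed, are in the scene too. Of the things that look like the spout, the larger one is meant. There is more than one size of the mug; the one meant has the size given above.

How it is judged:
On the way:
1. the spout is drawn up out of the block (height (world z) of spout_foot above 0.075 m), for 0.1 s.
At the end, for the whole second after the job is handed in: Spout foot at least 41.5 mm below the collet mouth (bottom at 45), within 5 mm of its axis; spout upright within 5 degrees, at rest, released; outlet within 30 mm, seen from above, of the centre of the mug's mouth; mug and spare tube within 20 mm of their starts, mug upright (z of spout_foot in the frame of collet below -0.0415 m and horizontal distance between spout_foot and collet below 0.005 m and angle between spout's own z axis and vertical below 0.09 rad and horizontal distance between spout_outlet and mug_rim below 0.03 m and linear speed of spout below 0.02 m/s and distance of each of mug, spare_tube from where it was at the start of the episode below 0.02 m and angle between mug's own z axis and vertical below 0.1 rad); the robot touches nothing.
It fails at once if the mug is pushed more than 30 mm away or tipped over (distance of mug from where it was at the start of the episode above 0.03 m or angle between mug's own z axis and vertical above 0.5 rad).
It fails at once if the spare tube is pulled out of the block (distance of spare_tube from where it was at the start of the episode above 0.03 m).
It also fails if it takes over 42 s, if anything falls off the work surface, if the arm or the gripper's body presses on something with over 40 N, if the wrist force passes 120 N, or if a joint passes its speed limit or range.

### The arm

A 6-joint arm with a two-finger parallel gripper is mounted at the origin on the work surface. World frame = base frame: x ahead of the robot, y to its left, z up, the work surface at z = 0. Lengths are in m, angles in rad, forces in N, time in s.
With the tool pointing down it reaches from about 0.4 to 0.825 m from the base axis. Payload 7 kg.
Tool frame: the origin (TCP) lies midway between the tips of the shut fingers; the grasp point (between the pads) lies 19 mm behind it; z points along the fingers, y is the line along which they close (so a half turn about z gives the same grasp; the last joint's range is limited). The gripper opens to 88 mm and grips with 3 to 60 N. Pads are 19 mm wide; open, the fingers measure 130 mm over their backs; the gripper's body (78 mm by 193 mm) begins 47 mm behind the grasp point.
Start: joints at [1.616, 0.359, 0.012, 0, -1.224, -0.288], TCP at [0.162, 0.655, 0.227] pointing down, gripper open.
Joint ranges: [-3.07, 3.07], [-1.43, 2.12], [-1.02, 1.25], [-3.03, 1.67], [-3.05, -0], [-3.03, 3.03]. Speed limits (rad/s): [2.39, 2.39, 3.01, 3.14, 3.14, 3.14].

### API

Orientations are given as [roll, pitch, yaw] about the fixed x, y, z axes, in that order (R = Rz(yaw) Ry(pitch) Rx(roll)).
In Python, from station import get_state, grab_frame, calibration, job_done, boxes_of, regions_of, spot_point gives the robot as it stands. The module is installed in compiled form; this text tells all that it offers.
- The arm moves only by the tool arm_command, never from a script. Its argument "commands" is a list of rows, each an object of numbers: "tx", "ty", "tz": the shift along the tool's x, y, z each as a share of 25 cm, from -1 to 1; "twist": the turn about the tool's z as a share of 180 degrees, from -1 to 1. A call has exactly 8 rows; each row is the pose to reach, as a shift and turn from the pose commanded when the call began, along the tool's axes at that moment, turning the shorter way round; what a row does not reach only later rows make up. A row lasts 1/12 s, in which the tool goes at most 41.7 mm and 7.16 degrees, less where a joint would pass 70% of its speed; a pose out of reach is approached as far as the arm can. A call with a number of a shift or a turn outside -1 to 1 is refused whole. A call with a gripper value outside its range is refused whole. "claw" is the opening, from 0 (shut) to 1 (fully open), set as the call begins (left out, the last holds). The fingers move at their own pace and stop on an object; "grip_force" is the grip in N (left out, the last holds). Time passes only in rows, so rows that repeat a pose let the fingers close, or fill a call up. It gives the time, the measured TCP pose, the force, the opening and the grip force at its end, in the units of the state.
- get_state(): the state, without advancing time (a new reading comes with each control period).
- grab_frame(name): name is "scene" or "top"; returns the picture (384x512x3 uint8, red, green, blue); there is no depth.
- calibration(name): a dict with "camera_matrix" (3x3 intrinsics, pixels), "k1" (the pictures are not rectified: a ray, as slopes to the right and down, at radius r is drawn at 1 + k1 r^2 times it, then the intrinsics apply), "extrinsics" (4x4, takes a point from camera to world coordinates). Camera axes: x right, y down, z forward; pixel columns grow to the right and rows downward; lengths in m; the calibration is good to about 2 mm. A picture is of the moment at which its call begins. calibration takes no time and is no camera call.
- job_done(): hands the job in; it is judged then, once.
Trained networks look in the newest picture that a camera, given by its name, has taken for a name from the list of things; names that differ only in an ending like _2 or _b are one class to them, and where a whole thing is asked for, a point or a joint stands for the part that bears it (a point fixed in the world has none). Each returns a list of dicts, best first, with "score" (0 to 1); they miss things now and then, are a little off and sometimes report something else, mostly with a low value. They report only what shows in the picture. A call takes as long as a camera call. They do not tell look-alikes from the thing itself.
- boxes_of(query, camera): "rect" ([left, top, right, bottom] in pixels, round what is visible of it).
- regions_of(query, camera): "region" (384x512 bool, what is visible of it) and "rect" ([left, top, right, bottom] in pixels, round what is visible of it).
- spot_point(query, camera): "uv" ([column, row] in pixels: a listed point, or the origin of a listed thing).
The state is a dict: "t": time; "q": joint angles; "qd": joint speeds; "joint_efforts": joint torques, N m; "eef_pos": TCP position; "ee_rot": TCP orientation; "force": force on the tool from outside, world axes, zero at the start; "moment": the same for the moment, N m; "width": finger opening in m; "gripper_force": force on a finger pad.
Only numpy, scipy, OpenCV 4.12 (cv2) and the standard library are available. Lean on these libraries where they do the work, as an engineer would, in place of code of your own. Each camera call takes 0.05 s, during which the arm holds its last target. There are 200 camera calls.

## Working session

There is one attempt and no reset: what is moved stays moved. The work goes in short steps, Python scripts to look and compute and a tool call to move; the robot and the scene stay as the last step left them, time stands still between calls to the robot, and variables do not carry over. Pictures are saved under pics/ and viewed, at most 10 in all, crops included, and the job is handed in when it is done.

Besides the shell and the picture viewer there is one more tool, called after "Emit:" as a command line: name --argument value ..., lists and objects as JSON in quotes. arm_command: Moves the arm, as the interface text tells. Shift numbers are shares of 25 cm and turn numbers shares of 180 degrees, none past 1 either way. Its arguments: {"type":"object","properties":{"commands":{"type":"array"},"claw":{"type":"number"},"grip_force":{"type":"number"}},"required":["commands"]}

```bash
mkdir -p pics; cat > h.py <<'E'
import numpy as np, cv2
from station import *
def ray(uv,cam):
    c=calibration(cam);K=np.array(c["camera_matrix"]);T=np.array(c["extrinsics"])
    d=np.linalg.inv(K)@[uv[0],uv[1],1]; s=d[:2].copy()
    for _ in range(30): s=d[:2]/(1+c["k1"]*(s@s))
    return T[:3,3],T[:3,:3]@[s[0],s[1],1]
def atz(uv,cam,z):
    o,d=ray(uv,cam); return o+d*(z-o[2])/d[2]
def proj(p,cam):
    c=calibration(cam);K=np.array(c["camera_matrix"]);T=np.array(c["extrinsics"])
    q=T[:3,:3].T@(np.array(p)-T[:3,3]); s=q[:2]/q[2]; s=s*(1+c["k1"]*(s@s))
    return (K@[s[0],s[1],1])[:2]
def tri(a,b):
    o1,d1=ray(a,"scene");o2,d2=ray(b,"top")
    A=np.stack([d1,-d2],1); k=np.linalg.lstsq(A,o2-o1,rcond=None)[0]
    p,q=o1+k[0]*d1,o2+k[1]*d2
    return (p+q)/2,np.linalg.norm(p-q)
E
python3 - <<'E'
from h import *
np.set_printoptions(precision=3,suppress=True)
ims=[]
for c in("scene","top"):
    im=grab_frame(c)[:,:,::-1].copy(); cv2.imwrite(f"pics/{c}0.png",im)
    print(c,np.array(calibration(c)["extrinsics"])[:3,3])
    for q in("spout","mug","rack","spare_tube","filter_unit"):
        print(q,[(np.round(r["rect"]).tolist(),round(r["score"],2)) for r in boxes_of(q,c)][:4])
    for q in("spout_foot","spout_outlet","collet","mug_rim","rack","spare_tube"):
        print(q,[(np.round(r["uv"],1).tolist(),round(r["score"],2)) for r in spot_point(q,c)][:4])
print(get_state())
E
```

```text
scene [1.018 0.147 0.915]
spout [([312.0, 189.0, 352.0, 221.0], 0.79), ([236.0, 230.0, 281.0, 255.0], 0.76), ([164.0, 198.0, 214.0, 242.0], 0.67)]
mug [([234.0, 125.0, 285.0, 183.0], 0.6), ([168.0, 200.0, 214.0, 242.0], 0.58)]
rack [([298.0, 190.0, 372.0, 235.0], 0.74)]
spare_tube [([354.0, 195.0, 364.0, 210.0], 0.43)]
filter_unit [([151.0, 131.0, 215.0, 254.0], 0.94)]
spout_foot [([241.8, 252.6], 0.61), ([184.7, 208.4], 0.18)]
spout_outlet [([345.9, 209.9], 0.81), ([273.1, 251.9], 0.47)]
collet [([178.3, 176.8], 0.57)]
mug_rim [([260.4, 134.9], 0.75)]
rack [([329.7, 218.3], 0.84)]
spare_tube [([354.0, 211.7], 0.41), ([189.7, 228.2], 0.39)]
top [0.353 0.05  1.026]
spout [([164.0, 176.0, 207.0, 210.0], 0.94), ([235.0, 154.0, 280.0, 181.0], 0.54)]
mug [([307.0, 139.0, 357.0, 184.0], 0.95), ([259.0, 226.0, 306.0, 295.0], 0.67)]
rack [([140.0, 186.0, 227.0, 243.0], 0.7)]
spare_tube [([152.0, 213.0, 166.0, 221.0], 0.38)]
filter_unit [([302.0, 136.0, 404.0, 263.0], 0.61)]
spout_foot [([273.4, 149.6], 0.63), ([161.1, 221.9], 0.34)]
spout_outlet [([241.6, 161.2], 0.81), ([165.1, 181.3], 0.78)]
collet [([361.0, 186.8], 0.82), ([338.1, 158.6], 0.57)]
mug_rim [([338.7, 156.1], 0.94), ([284.5, 271.8], 0.55)]
rack [([185.8, 214.1], 0.55)]
spare_tube [([163.0, 220.8], 0.53)]
{'t': 1.2, 'q': array([ 1.616,  0.359,  0.012,  0.   , -1.224, -0.288]), 'qd': array([ 0.001, -0.   , -0.001,  0.   , -0.   ,  0.001]), 'joint_efforts': array([ -0.   , -58.238,  29.329,   7.002,   0.012,  -0.   ]), 'eef_pos': array([0.162, 0.655, 0.227]), 'ee_rot': array([-3.142,  0.   , -0.243]), 'force': array([ 0.572, -0.149, -0.461]), 'moment': array([-0.024, -0.034, -0.016]), 'gripper_force': 0.0, 'width': 0.08764072636204255}
```

View pics/scene0.png

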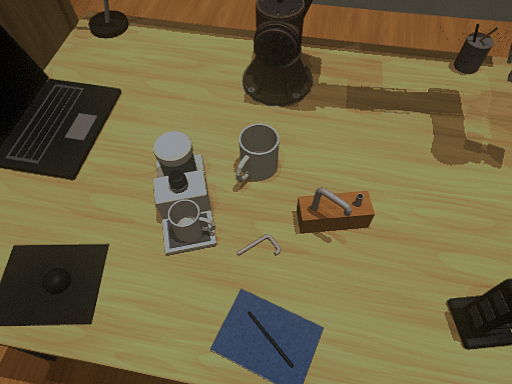

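View pics/top0.png

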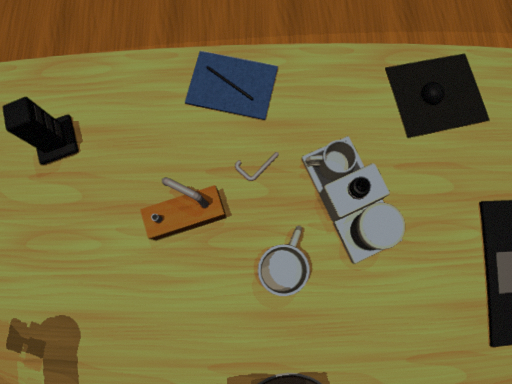

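The candidates for the spout are the bent tube in the block at scene (312–352, 189–221) / top (164–207, 176–210), and a smaller bent tube lying on the desk at scene (236–281, 230–255). The one standing in the block is meant. The mugs are the one on the tray at scene (187, 220), which is the 76 mm one, and a bigger one on the desk at scene (259, 150), which is a decoy. I'll confirm this with an enlarged crop and measure.

```bash
python3 - <<'E'
from h import *
np.set_printoptions(precision=4,suppress=True)
t=cv2.imread("pics/top0.png"); s=cv2.imread("pics/scene0.png")
a=cv2.resize(t[165:245,135:235],None,fx=4,fy=4,interpolation=3); b=cv2.resize(s[170:250,285:385],None,fx=4,fy=4,interpolation=3)
c=cv2.resize(t[125:205,295:395],None,fx=3.5,fy=3.5,interpolation=3)[:280,:400]; d=cv2.resize(s[155:235,140:240],None,fx=3.5,fy=3.5,interpolation=3)[:280,:400]
cv2.imwrite("pics/crop.png",np.vstack([np.hstack([a,b])[:320],np.pad(np.hstack([c,d]),((0,0),(0,800-2*c.shape[1]),(0,0)))]))
print("collet tri",tri((178.3,176.8),(361,186.8)),atz((361,186.8),"top",.145),atz((178.3,176.8),"scene",.145))
print("rim top",atz((338.7,156.1),"top",.105))
print("outlet",tri((345.9,209.9),(165.1,181.3)),atz((165.1,181.3),"top",.135))
m=regions_of("rack","top")[0]["region"].astype(np.uint8)
print("rackrect",cv2.minAreaRect(cv2.findNonZero(m)))
for z,uv in((.105,(157,217)),(.0,(185.8,214.1))): print(atz(uv,"top",z))
for z,uv in((.105,(360,196)),(.0,(329.7,218.3))): print(atz(uv,"scene",z))
E
```

```text
collet tri (array([ 0.5276, -0.1597,  0.136 ]), np.float64(0.0028403392410804064)) [ 0.5262 -0.159   0.145 ] [ 0.5333 -0.1547  0.145 ]
rim top [ 0.6048 -0.1233  0.105 ]
outlet (array([0.5496, 0.2505, 0.1443]), np.float64(0.004960663507242271)) [0.5515 0.2552 0.135 ]
rackrect ((182.591552734375, 213.24057006835938), (36.35213851928711, 82.47359466552734), 72.0308609008789)
[0.4792 0.2789 0.105 ]
[0.499  0.2343 0.    ]
[0.4808 0.2838 0.105 ]
[0.4965 0.2268 0.    ]
```

View pics/crop.png

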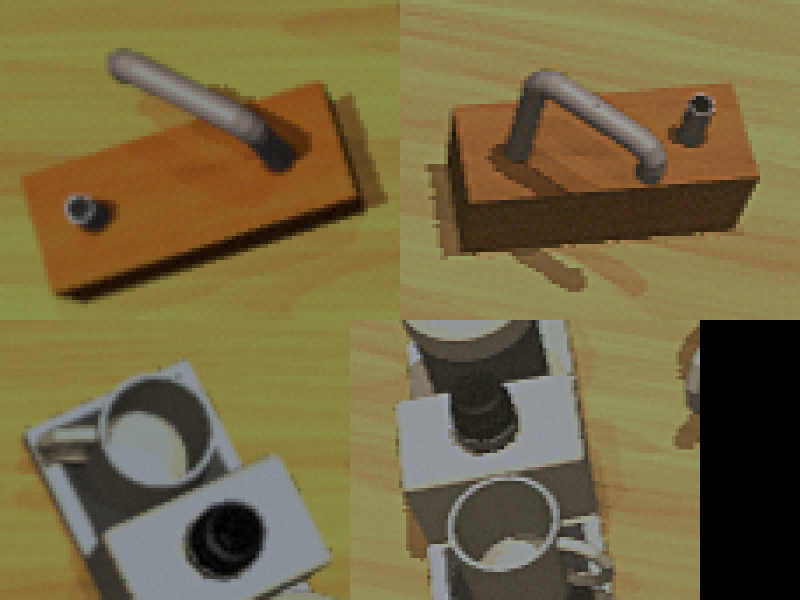

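The crop confirms it. The full-size spout is in the block's right-hand well in the top view, at about (206, 205), with its arm running to the outlet at (165, 181). The spare tube is at (156, 217), and the 76 mm mug is on the tray. Next I'll refine the block and collet poses by fitting.

```bash
python3 - <<'E'
from h import *
from scipy.optimize import minimize
np.set_printoptions(precision=4,suppress=True)
# block: fit x,y,yaw of top-face corners
for cam,C in(("top",[(141.3,210),(215,185.8),(225,215.5),(150.5,238)]),("scene",[(298,197),(369,191),(374,214.5),(302,220.5)])):
    P=np.array([atz(u,cam,.07)[:2] for u in C]); c=P.mean(0)
    e=(P[1]-P[0]+P[2]-P[3])/2; print(cam,"block",c,"len",np.linalg.norm(e),"yaw of long axis",np.degrees(np.arctan2(e[1],e[0])),"wells",c+e/np.linalg.norm(e)*.055,c-e/np.linalg.norm(e)*.055)
print("elbow z.16",atz((200.5,198.7),"top",.159),"outlet end",atz((165,180.5),"top",.159),"stem",atz((205.7,205),"top",.08))
print("scene elbow",atz((285+137/4,170+75/4),"scene",.163),"arm far",atz((285+250/4,170+148/4),"scene",.163),"stem low",atz((285+115/4,170+158/4),"scene",.07))
# collet silhouette
def sil(xy,cam,o,k,sh):
    a=np.linspace(0,2*np.pi,40); pts=[proj([xy[0]+.022*np.cos(t),xy[1]+.022*np.sin(t),z],cam) for z in(.1,.145) for t in a]
    h=cv2.convexHull(((np.array(pts)-o)*k).astype(np.float32)); m=np.zeros(sh,np.uint8); cv2.fillConvexPoly(m,np.round(h).astype(int),1); return m
for cam,o,x0 in(("top",(335,160),(.526,-.159)),("scene",(153,150),(.531,-.156))):
    im=cv2.imread(f"pics/{cam}0.png",0)[o[1]:o[1]+50,o[0]:o[0]+50]; im=cv2.resize(im,None,fx=8,fy=8,interpolation=3)
    d=(im<60).astype(np.uint8); best=max(((sil((x0[0]+i/1e3,x0[1]+j/1e3),cam,np.array(o)-.5+.5,8,d.shape),i,j) for i in range(-10,11,1) for j in range(-10,11,1)),key=lambda q:(d&q[0]).sum()/(((d|q[0])&cv2.dilate(q[0],np.ones((25,25)))).sum()))
    print(cam,"collet",x0[0]+best[1]/1e3,x0[1]+best[2]/1e3,(d&best[0]).sum()/best[0].sum())
    v=cv2.cvtColor(im,8); cv2.drawContours(v,cv2.findContours(best[0],0,2)[0],-1,(0,0,255),1); cv2.imwrite(f"pics/c_{cam}.png",v)
a,b=cv2.imread("pics/c_top.png"),cv2.imread("pics/c_scene.png"); cv2.imwrite("pics/c.png",np.hstack([a,b]))
E
```

```text
top block [0.4934 0.2287] len 0.17591700013206807 yaw of long axis -73.77684831090254 wells [0.5087 0.1759] [0.478  0.2815]
scene block [0.4971 0.232 ] len 0.18097936033366224 yaw of long axis 106.25690063741797 wells [0.4817 0.2848] [0.5125 0.1792]
elbow z.16 [0.5075 0.1755 0.159 ] outlet end [0.5479 0.2499 0.159 ] stem [0.507  0.1752 0.08  ]
scene elbow [0.5168 0.1815 0.163 ] arm far [0.5534 0.2485 0.163 ] stem low [0.5188 0.1793 0.07  ]Traceback (most recent call last):
  File "<stdin>", line 16, in <module>
  File "<stdin>", line 16, in <genexpr>
  File "<stdin>", line 12, in sil
  File "h.py", line 11, in proj
    c=calibration(cam);K=np.array(c["camera_matrix"]);T=np.array(c["extrinsics"])
ValueError: time passes only in moves, steps and waits
```

```bash
sed -i 's/^def ray/_cal=calibration\nimport functools\ncalibration=functools.lru_cache()(lambda n:_cal(n))\ndef plan(xyz,yawdeg=None):\n    s=get_state(); y=s["ee_rot"][2]; d=np.array(xyz)-s["eef_pos"]; c,n=np.cos(y),np.sin(y)\n    tw=0 if yawdeg is None else -((yawdeg-np.degrees(y)+180)%360-180)\n    print("t",round(s["t"],2),"tx ty tz",np.round(np.array([c*d[0]+n*d[1],n*d[0]-c*d[1],-d[2]])\/.25,3),"twist",round(tw\/180,3),"pos",s["eef_pos"],"yaw",np.degrees(y),"F",s["force"],s["width"])\ndef ray/' h.py
python3 - <<'E'
from h import *
np.set_printoptions(precision=4,suppress=True)
def sil(xy,cam,o,k,sh):
    a=np.linspace(0,2*np.pi,40); pts=[proj([xy[0]+.022*np.cos(t),xy[1]+.022*np.sin(t),z],cam) for z in(.1,.145) for t in a]
    h=cv2.convexHull(((np.array(pts)-o)*k).astype(np.float32)); m=np.zeros(sh,np.uint8); cv2.fillConvexPoly(m,np.round(h).astype(int),1); return m
out=[]
for cam,o,x0 in(("top",(335,160),(.526,-.159)),("scene",(153,150),(.531,-.156))):
    im=cv2.imread(f"pics/{cam}0.png",0)[o[1]:o[1]+50,o[0]:o[0]+50]; im=cv2.resize(im,None,fx=8,fy=8,interpolation=3)
    d=(im<60).astype(np.uint8); best=max(((sil((x0[0]+i/1e3,x0[1]+j/1e3),cam,np.array(o)-.0,8,d.shape),i,j) for i in range(-10,11,1) for j in range(-10,11,1)),key=lambda q:(d&q[0]).sum()/(((d|q[0])&cv2.dilate(q[0],np.ones((25,25)))).sum()))
    print(cam,"collet",x0[0]+best[1]/1e3,x0[1]+best[2]/1e3,(d&best[0]).sum()/best[0].sum())
    v=cv2.cvtColor(im,8); cv2.drawContours(v,cv2.findContours(best[0],0,2)[0],-1,(0,0,255),1); out.append(v)
cv2.imwrite("pics/c.png",np.hstack(out))
plan((.35,.42,.26),-118.6); plan((.511,.178,.26),-118.6)
E
```

```text
top collet 0.527 -0.16 0.811430779499069
scene collet 0.53 -0.162 0.8979434941379973
t 1.25 tx ty tz [ 0.955  0.733 -0.134] twist 0.582 pos [0.1623 0.6552 0.2266] yaw -13.91208486120044 F [-1.1909 -0.2426 -0.4717] 0.08791881206836613
t 1.25 tx ty tz [ 1.813  1.517 -0.134] twist 0.582 pos [0.1623 0.6552 0.2266] yaw -13.91208486120044 F [-1.1909 -0.2426 -0.4717] 0.08791881206836613
```

View pics/c.png

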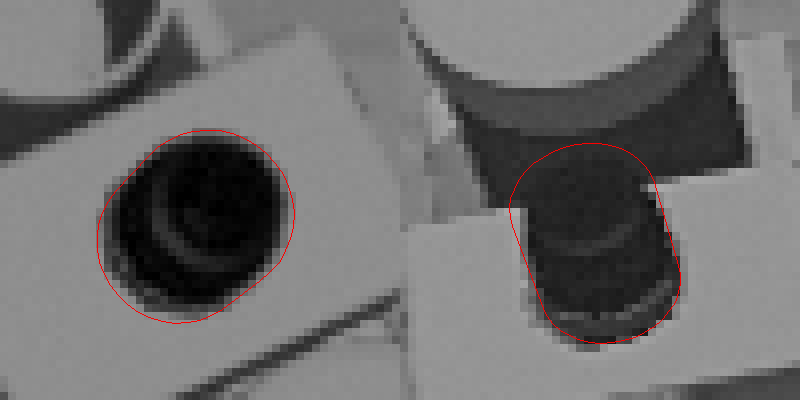

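The collet outlines agree to about 3 mm: (361, 185) in the top picture and (177, 175) in the scene picture, which puts it near (0.528, -0.160). Now I'll move.

Emit:
arm_command --commands '[{"tx": 0.13,"ty": 0.1,"tz": -0.13,"twist": 0.04},{"tx": 0.26,"ty": 0.2,"tz": -0.13,"twist": 0.08},{"tx": 0.39,"ty": 0.3,"tz": -0.13,"twist": 0.12},{"tx": 0.52,"ty": 0.4,"tz": -0.13,"twist": 0.16},{"tx": 0.65,"ty": 0.5,"tz": -0.13,"twist": 0.2},{"tx": 0.78,"ty": 0.6,"tz": -0.13,"twist": 0.24},{"tx": 0.9,"ty": 0.69,"tz": -0.13,"twist": 0.28},{"tx": 0.95,"ty": 0.73,"tz": -0.13,"twist": 0.3}]' --claw 1 --grip_force 40

```text
t: 1.92
eef_pos: [0.3508, 0.4174, 0.2597]
ee_rot: [-3.141, 0.0, -1.194]
force: [-0.3, -0.6, -0.4]
width: 0.0878
gripper_force: 0.0
```

```bash
python3 -c "
from h import *
plan((.511,.178,.26),-118.6)"
```

```text
t 1.92 tx ty tz [ 1.126e+00 -2.430e-01 -1.000e-03] twist 0.279 pos [0.3508222  0.41743703 0.25966512] yaw -68.40948683879697 F [-0.26659642 -0.60996575 -0.44072556] 0.08784625171625854
```

Emit:
arm_command --commands '[{"tx": 0.15,"ty": -0.04,"twist": 0.04},{"tx": 0.3,"ty": -0.08,"twist": 0.08},{"tx": 0.45,"ty": -0.12,"twist": 0.12},{"tx": 0.6,"ty": -0.15,"twist": 0.16},{"tx": 0.75,"ty": -0.18,"twist": 0.2},{"tx": 0.88,"ty": -0.21,"twist": 0.24},{"tx": 0.96,"ty": -0.24,"twist": 0.279},{"tx": 1.0,"ty": -0.243,"twist": 0.279}]'

```text
invalid input
```

```bash
python3 -c "
from h import *
plan((.511,.179,.20),-118.6);plan((.511,.179,.111),-118.6)
out=[cv2.resize(grab_frame(c)[y:y+120,x:x+130,::-1],None,fx=3,fy=3,interpolation=3) for c,x,y in (('scene',270,120),('top',120,140))]
cv2.imwrite('pics/p1.png',np.hstack(out))
"
```

```text
t 1.92 tx ty tz [ 1.123 -0.245  0.239] twist 0.279 pos [0.3508222  0.41743703 0.25966512] yaw -68.40948683879697 F [-0.26659642 -0.60996575 -0.44072556] 0.08784625171625854
t 1.92 tx ty tz [ 1.123 -0.245  0.595] twist 0.279 pos [0.3508222  0.41743703 0.25966512] yaw -68.40948683879697 F [-0.26659642 -0.60996575 -0.44072556] 0.08784625171625854
```

View pics/p1.png

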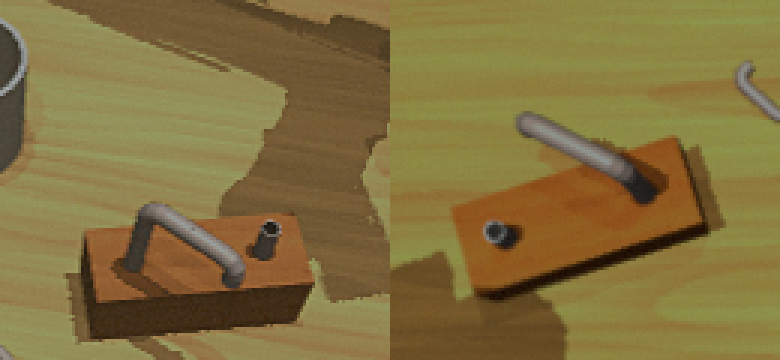

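The arm is still clear of the block and the spout is unmoved (crop elbow at scene (150, 210)). The call was refused, probably because the rows lacked tz. I'll resend it with every field.

Emit:
arm_command --commands '[{"tx": 0.15,"ty": -0.04,"tz": 0,"twist": 0.04},{"tx": 0.3,"ty": -0.08,"tz": 0,"twist": 0.08},{"tx": 0.45,"ty": -0.12,"tz": 0,"twist": 0.12},{"tx": 0.6,"ty": -0.15,"tz": 0,"twist": 0.16},{"tx": 0.75,"ty": -0.18,"tz": 0,"twist": 0.2},{"tx": 0.88,"ty": -0.21,"tz": 0,"twist": 0.24},{"tx": 0.96,"ty": -0.24,"tz": 0,"twist": 0.279},{"tx": 1.0,"ty": -0.243,"tz": 0,"twist": 0.279}]'

```text
t: 2.68
eef_pos: [0.5007, 0.2108, 0.259]
ee_rot: [-3.141, -0.0, -2.069]
force: [-0.5, 0.0, 0.1]
width: 0.0877
gripper_force: 0.0
```

```bash
python3 -c "
from h import *
plan((.511,.179,.111),-118.6)
out=[cv2.resize(grab_frame(c)[y:y+120,x:x+130,::-1],None,fx=3,fy=3,interpolation=3) for c,x,y in (('scene',270,120),('top',120,140))]
cv2.imwrite('pics/p2.png',np.hstack(out))
"
```

```text
t 2.68 tx ty tz [ 0.092 -0.097  0.592] twist 0.0 pos [0.50069682 0.21076771 0.25900424] yaw -118.55598641888893 F [-0.52138084  0.00820298  0.14352042] 0.08766658855884751
```

View pics/p2.png

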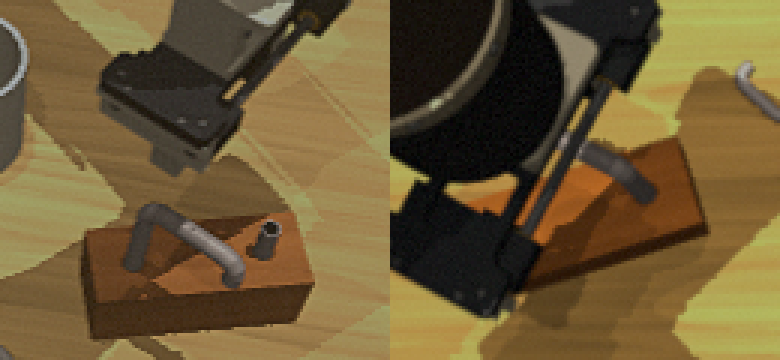

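The gripper hangs up and to the right of the spout, and its long body runs across the spout's arm as planned. Next I'll centre it and go down.

Emit:
arm_command --commands '[{"tx": 0.05,"ty": -0.05,"tz": 0,"twist": 0},{"tx": 0.092,"ty": -0.097,"tz": 0.02,"twist": 0},{"tx": 0.092,"ty": -0.097,"tz": 0.1,"twist": 0},{"tx": 0.092,"ty": -0.097,"tz": 0.22,"twist": 0},{"tx": 0.092,"ty": -0.097,"tz": 0.34,"twist": 0},{"tx": 0.092,"ty": -0.097,"tz": 0.46,"twist": 0},{"tx": 0.092,"ty": -0.097,"tz": 0.55,"twist": 0},{"tx": 0.092,"ty": -0.097,"tz": 0.59,"twist": 0}]'

```text
t: 3.45
eef_pos: [0.5077, 0.1808, 0.1085]
ee_rot: [3.139, -0.004, -2.058]
force: [-0.3, -0.2, -0.5]
width: 0.0874
gripper_force: 0.0
```

```bash
python3 -c "
from h import *
plan((.511,.179,.111),-118.6)
"
```

```text
t 3.45 tx ty tz [ 0.    -0.015 -0.01 ] twist 0.004 pos [0.50767378 0.18076779 0.1084862 ] yaw -117.90497973826105 F [-0.3248484  -0.19416845 -0.47089525] 0.0874467596542148
```

Emit:
arm_command --commands '[{"tx": 0,"ty": -0.015,"tz": -0.01,"twist": 0},{"tx": 0,"ty": -0.015,"tz": -0.01,"twist": 0},{"tx": 0,"ty": -0.015,"tz": -0.01,"twist": 0},{"tx": 0,"ty": -0.015,"tz": -0.01,"twist": 0},{"tx": 0,"ty": -0.015,"tz": -0.01,"twist": 0},{"tx": 0,"ty": -0.015,"tz": -0.01,"twist": 0},{"tx": 0,"ty": -0.015,"tz": -0.01,"twist": 0},{"tx": 0,"ty": -0.015,"tz": -0.01,"twist": 0}]' --claw 0 --grip_force 6

```text
t: 4.12
eef_pos: [0.5132, 0.1787, 0.1144]
ee_rot: [-3.141, 0.001, -2.062]
force: [0.8, 0.2, 0.2]
width: 0.0396
gripper_force: 0.0
```

```bash
python3 -c "
from h import *
plan((.511,.179,.111),-118.6); s=get_state(); print(s['gripper_force'],s['force'],s['moment'])
y=s['ee_rot'][2]; print('Fy_tool',np.sin(y)*s['force'][0]-np.cos(y)*s['force'][1])
"
```

```text
t 4.12 tx ty tz [0.003 0.008 0.014] twist 0.003 pos [0.51321434 0.17867321 0.11443127] yaw -118.13130736801499 F [0.84568854 0.18074061 0.16079902] 0.03955157916923632
0.0 [0.84568854 0.18074061 0.16079902] [ 0.10497866 -0.1047307  -0.00585912]
Fy_tool -0.6605687327007417
```

Emit:
arm_command --commands '[{"tx": 0,"ty": 0,"tz": 0.01,"twist": 0},{"tx": 0,"ty": 0,"tz": 0.01,"twist": 0},{"tx": 0,"ty": 0,"tz": 0.01,"twist": 0},{"tx": 0,"ty": 0,"tz": 0.01,"twist": 0},{"tx": 0,"ty": 0,"tz": 0.01,"twist": 0},{"tx": 0,"ty": 0,"tz": 0.01,"twist": 0},{"tx": 0,"ty": 0,"tz": 0.01,"twist": 0},{"tx": 0,"ty": 0,"tz": 0.01,"twist": 0}]'

```text
t: 4.78
eef_pos: [0.5128, 0.1785, 0.1114]
ee_rot: [3.141, -0.0, -2.062]
force: [-2.3, 0.1, -0.4]
width: 0.0159
gripper_force: 6.0
```

```bash
python3 -c "
from h import *
plan((.511,.179,.111),-118.6); s=get_state(); print(s['gripper_force'],s['force'],s['moment'])
y=s['ee_rot'][2]; print('Fy_tool',np.sin(y)*s['force'][0]-np.cos(y)*s['force'][1])
"
```

```text
t 4.78 tx ty tz [0.002 0.007 0.002] twist 0.003 pos [0.51276164 0.17852103 0.11138521] yaw -118.13608650660913 F [-2.30062411  0.07932967 -0.35763201] 0.015915282971801153
5.994652323424816 [-2.30062411  0.07932967 -0.35763201] [ 0.33331687  0.84199159 -0.0052098 ]
Fy_tool 2.0661687229180727
```

Emit:
arm_command --commands '[{"tx": 0,"ty": 0.005,"tz": 0,"twist": 0},{"tx": 0,"ty": 0.005,"tz": 0,"twist": 0},{"tx": 0,"ty": 0.005,"tz": 0,"twist": 0},{"tx": 0,"ty": 0.005,"tz": -0.06,"twist": 0},{"tx": 0,"ty": 0.005,"tz": -0.15,"twist": 0},{"tx": 0,"ty": 0.005,"tz": -0.27,"twist": 0},{"tx": 0,"ty": 0.005,"tz": -0.4,"twist": 0},{"tx": 0,"ty": 0.005,"tz": -0.54,"twist": 0}]' --grip_force 45

```text
t: 5.45
eef_pos: [0.5117, 0.179, 0.2475]
ee_rot: [3.141, -0.001, -2.062]
force: [0.6, 1.6, -1.6]
width: 0.015
gripper_force: 45.0
```

```bash
python3 -c "
from h import *
s=get_state(); print(s['gripper_force'],s['force'],s['moment'],s['width'])
plan((.52,.01,.296),-155.6); plan((.528,-.16,.296),-155.6)
"
```

```text
44.981006383895874 [ 0.61615984  1.59346243 -1.63425627] [ 0.1860102  -0.23919845  0.02710683] 0.014958688397594627
t 5.45 tx ty tz [ 0.581 -0.348 -0.194] twist 0.208 pos [0.51170252 0.17901868 0.24754897] yaw -118.1340724794935 F [ 0.61615984  1.59346243 -1.63425627] 0.014958688397594627
t 5.45 tx ty tz [ 1.165 -0.697 -0.194] twist 0.208 pos [0.51170252 0.17901868 0.24754897] yaw -118.1340724794935 F [ 0.61615984  1.59346243 -1.63425627] 0.014958688397594627
```

Emit:
arm_command --commands '[{"tx": 0,"ty": 0,"tz": -0.1,"twist": 0.02},{"tx": 0.08,"ty": -0.05,"tz": -0.19,"twist": 0.05},{"tx": 0.18,"ty": -0.11,"tz": -0.19,"twist": 0.08},{"tx": 0.28,"ty": -0.17,"tz": -0.19,"twist": 0.11},{"tx": 0.39,"ty": -0.23,"tz": -0.19,"twist": 0.14},{"tx": 0.5,"ty": -0.3,"tz": -0.19,"twist": 0.17},{"tx": 0.61,"ty": -0.365,"tz": -0.19,"twist": 0.2},{"tx": 0.7,"ty": -0.42,"tz": -0.19,"twist": 0.208}]'

```text
t: 6.12
eef_pos: [0.522, -0.0264, 0.2944]
ee_rot: [-3.141, 0.001, -2.721]
force: [0.3, 0.6, -1.1]
width: 0.0154
gripper_force: 45.0
```

```bash
python3 -c "
from h import *
s=get_state(); print(s['gripper_force'],s['force'],s['width'])
plan((.528,-.16,.296),-155.6)
"
```

```text
44.98205518350005 [ 0.27986659  0.61961129 -1.11778174] 0.015433442779379376
t 6.12 tx ty tz [ 0.196 -0.498 -0.006] twist -0.002 pos [ 0.52198671 -0.02642157  0.29438712] yaw -155.9016854603946 F [ 0.27986659  0.61961129 -1.11778174] 0.015433442779379376
```

Emit:
arm_command --commands '[{"tx": 0.03,"ty": -0.08,"tz": 0,"twist": 0},{"tx": 0.06,"ty": -0.18,"tz": 0,"twist": 0},{"tx": 0.1,"ty": -0.28,"tz": 0,"twist": 0},{"tx": 0.14,"ty": -0.38,"tz": 0,"twist": 0},{"tx": 0.165,"ty": -0.45,"tz": 0,"twist": 0},{"tx": 0.18,"ty": -0.497,"tz": 0,"twist": 0},{"tx": 0.18,"ty": -0.497,"tz": 0.05,"twist": 0},{"tx": 0.18,"ty": -0.497,"tz": 0.1,"twist": 0}]'

```text
t: 6.78
eef_pos: [0.5331, -0.1571, 0.2693]
ee_rot: [-3.141, 0.002, -2.717]
force: [0.3, -0.0, -1.8]
width: 0.015
gripper_force: 45.0
```

```bash
python3 -c "
from h import *
plan((.5316,-.158,.27),-155.6)
out=[cv2.resize(grab_frame(c)[y:y+120,x:x+130,::-1],None,fx=3,fy=3,interpolation=3) for c,x,y in (('scene',115,115),('top',295,120))]
cv2.imwrite('pics/p3.png',np.hstack(out))
for c in ('scene','top'):
  for q in ('spout_foot','spout_outlet','mug_rim','collet'): print(c,q,[(np.round(r['uv'],1).tolist(),round(r['score'],2)) for r in spot_point(q,c)][:2])
"
```

```text
t 6.78 tx ty tz [ 0.007 -0.001 -0.003] twist -0.0 pos [ 0.53312818 -0.15708456  0.26928036] yaw -155.65381429580873 F [ 0.27239317 -0.002512   -1.81646931] 0.015005835582649974
scene spout_foot [([176.7, 166.5], 0.76), ([240.2, 253.0], 0.57)]
scene spout_outlet [([167.9, 165.7], 0.67), ([275.6, 254.4], 0.53)]
scene mug_rim [([180.2, 210.6], 0.89), ([262.4, 134.7], 0.57)]
scene collet [([178.2, 175.3], 0.97), ([183.8, 211.1], 0.74)]
top spout_foot [([362.7, 181.0], 0.64)]
top spout_outlet [([353.5, 128.3], 0.48)]
top mug_rim [([338.4, 156.3], 0.67)]
top collet [([363.9, 179.7], 0.69), ([364.5, 187.1], 0.66)]
```

View pics/p3.png

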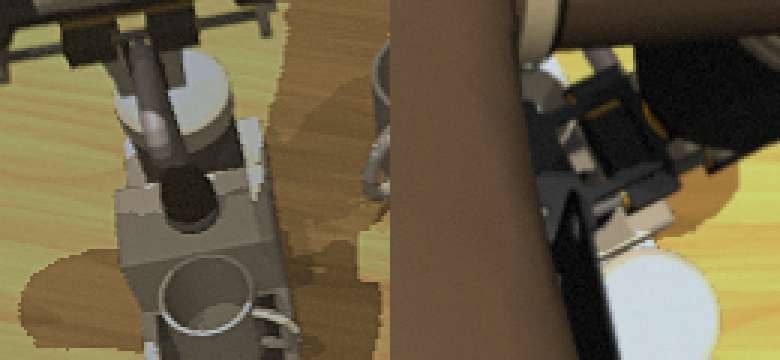

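The stem foot hangs just above and slightly left of the collet mouth in the scene crop: foot at about (172, 165), mouth at about (189, 182). The outlet points to the mug. I'll lower to just above the mouth and compare there.

Emit:
arm_command --commands '[{"tx": 0.006,"ty": 0,"tz": 0.02,"twist": 0},{"tx": 0.006,"ty": 0,"tz": 0.04,"twist": 0},{"tx": 0.006,"ty": 0,"tz": 0.06,"twist": 0},{"tx": 0.006,"ty": 0,"tz": 0.075,"twist": 0},{"tx": 0.006,"ty": 0,"tz": 0.08,"twist": 0},{"tx": 0.006,"ty": 0,"tz": 0.08,"twist": 0},{"tx": 0.006,"ty": 0,"tz": 0.08,"twist": 0},{"tx": 0.006,"ty": 0,"tz": 0.08,"twist": 0}]'

```text
t: 7.95
eef_pos: [0.5313, -0.157, 0.2492]
ee_rot: [-3.141, 0.0, -2.715]
force: [-0.1, 0.5, -0.5]
width: 0.0155
gripper_force: 45.0
```

```bash
python3 -c "
from h import *
plan((.5316,-.158,.23),-155.6)
im=grab_frame('scene')[:,:,::-1]
v=cv2.resize(im[140:200,140:220],None,fx=9,fy=9,interpolation=2)
cv2.imwrite('pics/p4.png',cv2.convertScaleAbs(v,alpha=1.8))
for n,p in (('mouth .528,-.160',(.528,-.16,.145)),('tcp-foot',(.528,-.16,.155)),('+x5',(.533,-.16,.145)),('+y5',(.528,-.155,.145))): print(n,(proj(p,'scene')-[140,140])*9)
"
```

```text
t 7.95 tx ty tz [ 0.    -0.004  0.077] twist 0.0 pos [ 0.53127913 -0.15701276  0.24922705] yaw -155.5707927150946 F [-0.05387328  0.50512857 -0.48741798] 0.015532107344250794
mouth .528,-.160 [331.68156467 312.28588625]
tcp-foot [324.51387281 290.74281409]
+x5 [326.06811873 327.33537111]
+y5 [349.56080638 315.11468027]
```

View pics/p4.png

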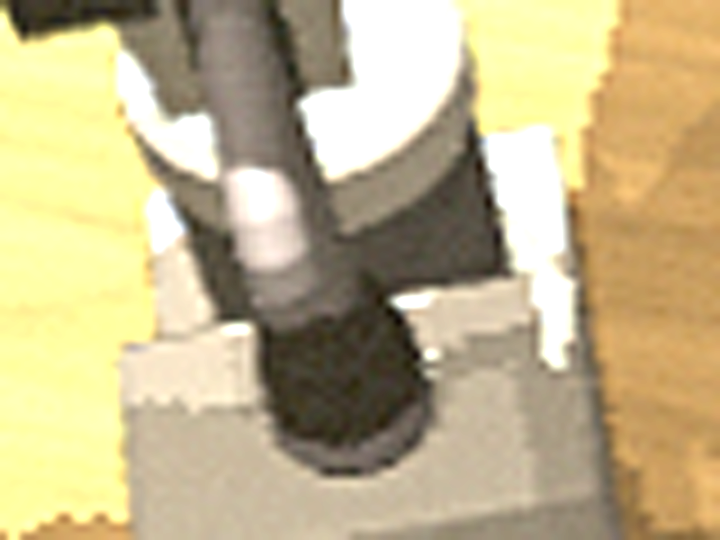

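The scene crop shows the stem running into the collet line. The stem axis is at about (338, 290) and the mouth axis at about (333, 290), so it is roughly 1 mm off toward +y. The collet base front at y≈475 matches x = 0.528. I'll descend into the funnel.

Emit:
arm_command --commands '[{"tx": 0,"ty": -0.004,"tz": 0.01,"twist": 0},{"tx": 0,"ty": -0.004,"tz": 0.025,"twist": 0},{"tx": 0,"ty": -0.004,"tz": 0.04,"twist": 0},{"tx": 0,"ty": -0.004,"tz": 0.055,"twist": 0},{"tx": 0,"ty": -0.004,"tz": 0.07,"twist": 0},{"tx": 0,"ty": -0.004,"tz": 0.08,"twist": 0},{"tx": 0,"ty": -0.004,"tz": 0.08,"twist": 0},{"tx": 0,"ty": -0.004,"tz": 0.08,"twist": 0}]'

```text
t: 8.67
eef_pos: [0.5313, -0.1585, 0.2289]
ee_rot: [-3.141, -0.001, -2.715]
force: [-0.2, -3.4, -1.7]
width: 0.0156
gripper_force: 45.0
```

```bash
python3 -c "
from h import *
s=get_state(); print(s['force'],s['moment'],s['width'])
plan((.5316,-.158,.196),-155.6)
"
```

```text
[-0.15065273 -3.41129312 -1.65478912] [-1.83075044  0.07028455 -0.00362712] 0.01557669202915132
t 8.67 tx ty tz [-0.002  0.001  0.132] twist 0.0 pos [ 0.53131795 -0.1584628   0.22892488] yaw -155.57742397840843 F [-0.15065273 -3.41129312 -1.65478912] 0.01557669202915132
```

Emit:
arm_command --commands '[{"tx": 0.003,"ty": -0.006,"tz": 0,"twist": 0},{"tx": 0.003,"ty": -0.006,"tz": 0.01,"twist": 0},{"tx": 0.003,"ty": -0.006,"tz": 0.02,"twist": 0},{"tx": 0.003,"ty": -0.006,"tz": 0.03,"twist": 0},{"tx": 0.003,"ty": -0.006,"tz": 0.04,"twist": 0},{"tx": 0.003,"ty": -0.006,"tz": 0.05,"twist": 0},{"tx": 0.003,"ty": -0.006,"tz": 0.05,"twist": 0},{"tx": 0.003,"ty": -0.006,"tz": 0.05,"twist": 0}]' --grip_force 60

```text
t: 9.33
eef_pos: [0.5315, -0.1599, 0.2162]
ee_rot: [-3.141, -0.0, -2.715]
force: [0.0, -6.3, 0.5]
width: 0.015
gripper_force: 60.0
```

```bash
python3 -c "
from h import *
s=get_state(); print(s['force'],s['moment'],s['width'])
plan((.5316,-.158,.196),-155.6)
"
```

```text
[ 0.01552407 -6.27682731  0.47327079] [-2.60491314 -0.24498763  0.0142887 ] 0.014977837748006194
t 9.33 tx ty tz [-0.003  0.007  0.081] twist 0.0 pos [ 0.53148264 -0.15985026  0.21623094] yaw -155.56995866851943 F [ 0.01552407 -6.27682731  0.47327079] 0.014977837748006194
```

Emit:
arm_command --commands '[{"tx": 0.004,"ty": -0.009,"tz": 0,"twist": 0},{"tx": 0.004,"ty": -0.009,"tz": 0,"twist": 0},{"tx": 0.004,"ty": -0.009,"tz": 0.01,"twist": 0},{"tx": 0.004,"ty": -0.009,"tz": 0.02,"twist": 0},{"tx": 0.004,"ty": -0.009,"tz": 0.03,"twist": 0},{"tx": 0.004,"ty": -0.009,"tz": 0.04,"twist": 0},{"tx": 0.004,"ty": -0.009,"tz": 0.04,"twist": 0},{"tx": 0.004,"ty": -0.009,"tz": 0.04,"twist": 0}]'

```text
t: 10.0
eef_pos: [0.5316, -0.1616, 0.2061]
ee_rot: [3.141, 0.0, -2.715]
force: [1.7, -1.2, -1.6]
width: 0.0147
gripper_force: 60.0
```

```bash
python3 -c "
from h import *
s=get_state(); print(s['force'],s['moment'],s['width'])
plan((.5316,-.158,.196),-155.6)
"
```

```text
[ 1.66054262 -1.23089664 -1.59750221] [-0.36785437 -0.81571336 -0.00660639] 0.014708768076090575
t 10.0 tx ty tz [-0.006  0.013  0.04 ] twist 0.0 pos [ 0.53162805 -0.16157653  0.20611204] yaw -155.57401520170697 F [ 1.66054262 -1.23089664 -1.59750221] 0.014708768076090575
```

Emit:
arm_command --commands '[{"tx": 0,"ty": 0,"tz": 0.01,"twist": 0},{"tx": 0,"ty": 0,"tz": 0.02,"twist": 0},{"tx": 0,"ty": 0,"tz": 0.03,"twist": 0},{"tx": 0,"ty": 0,"tz": 0.035,"twist": 0},{"tx": 0,"ty": 0,"tz": 0.04,"twist": 0},{"tx": 0,"ty": 0,"tz": 0.042,"twist": 0},{"tx": 0,"ty": 0,"tz": 0.042,"twist": 0},{"tx": 0,"ty": 0,"tz": 0.042,"twist": 0}]'

```text
t: 10.67
eef_pos: [0.5316, -0.162, 0.1962]
ee_rot: [-3.141, 0.0, -2.715]
force: [0.6, -0.6, 5.2]
width: 0.0152
gripper_force: 60.0
```

```bash
python3 -c "
from h import *
s=get_state(); print(s['force'],s['moment'],s['width'])
plan((.5316,-.158,.196),-155.6)
im=grab_frame('scene')[:,:,::-1]
v=cv2.resize(im[120:240,120:240],None,fx=5,fy=5,interpolation=2)
cv2.imwrite('pics/p5.png',cv2.convertScaleAbs(v,alpha=1.8))
"
```

```text
[ 0.60723691 -0.59901819  5.17751134] [ 0.08379022  0.02607304 -0.00886039] 0.015184802274738866
t 10.67 tx ty tz [-0.006  0.015  0.001] twist 0.0 pos [ 0.53163473 -0.16198641  0.19624685] yaw -155.56653897989526 F [ 0.60723691 -0.59901819  5.17751134] 0.015184802274738866
```

View pics/p5.png

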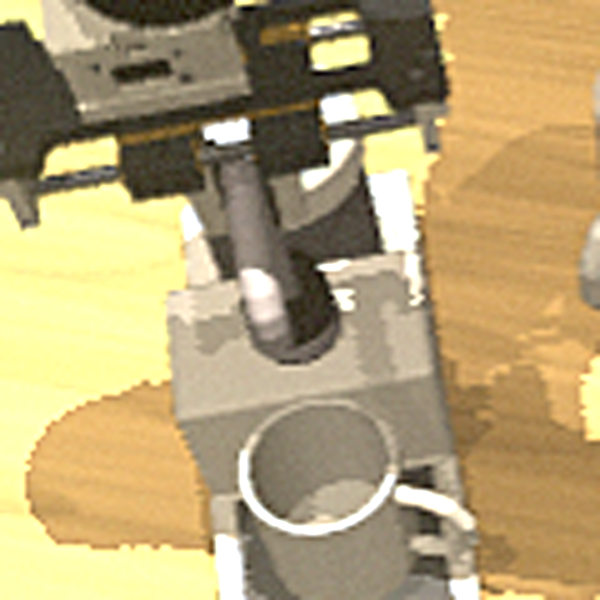

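The stem is in the collet, with the outlet in front of it (crop (265, 300)) pointing down toward the mug mouth at (318, 468). The mug is upright. Fz is now +5 N. I'll press further to find the bottom.

Emit:
arm_command --commands '[{"tx": 0,"ty": 0,"tz": 0.004,"twist": 0},{"tx": 0,"ty": 0,"tz": 0.008,"twist": 0},{"tx": 0,"ty": 0,"tz": 0.01,"twist": 0},{"tx": 0,"ty": 0,"tz": 0.012,"twist": 0},{"tx": 0,"ty": 0,"tz": 0.012,"twist": 0},{"tx": 0,"ty": 0,"tz": 0.012,"twist": 0},{"tx": 0,"ty": 0,"tz": 0.012,"twist": 0},{"tx": 0,"ty": 0,"tz": 0.012,"twist": 0}]'

```text
t: 11.38
eef_pos: [0.5321, -0.1622, 0.1958]
ee_rot: [-3.14, 0.002, -2.714]
force: [-5.0, 2.5, 20.3]
width: 0.0151
gripper_force: 60.0
```

Emit:
arm_command --commands '[{"tx": 0,"ty": 0,"tz": 0.004,"twist": 0},{"tx": 0,"ty": 0,"tz": 0.006,"twist": 0},{"tx": 0,"ty": 0,"tz": 0.006,"twist": 0},{"tx": 0,"ty": 0,"tz": 0.006,"twist": 0},{"tx": 0,"ty": 0,"tz": 0.006,"twist": 0},{"tx": 0,"ty": 0,"tz": 0,"twist": 0},{"tx": 0,"ty": 0,"tz": -0.008,"twist": 0},{"tx": 0,"ty": 0,"tz": -0.01,"twist": 0}]'

```text
t: 12.05
eef_pos: [0.5316, -0.1619, 0.1961]
ee_rot: [-3.141, 0.001, -2.715]
force: [-0.8, 0.2, 4.7]
width: 0.015
gripper_force: 60.0
```

```bash
python3 -c "
from h import *
s=get_state(); print(s['force'],s['moment'],s['width'])
plan((.5316,-.158,.196),-155.6)
"
```

```text
[-0.81657919  0.20092857  4.71867467] [ 0.2943127   0.16176038 -0.03263637] 0.014961185719037397
t 12.05 tx ty tz [-0.006  0.014  0.   ] twist 0.0 pos [ 0.53163046 -0.16194671  0.19611391] yaw -155.56707141427302 F [-0.81657919  0.20092857  4.71867467] 0.014961185719037397
```

It has bottomed. I'll release and rise.

Emit:
arm_command --commands '[{"tx": 0,"ty": 0,"tz": 0,"twist": 0},{"tx": 0,"ty": 0,"tz": 0,"twist": 0},{"tx": 0,"ty": 0,"tz": 0,"twist": 0},{"tx": 0,"ty": 0,"tz": 0,"twist": 0},{"tx": 0,"ty": 0,"tz": 0,"twist": 0},{"tx": 0,"ty": 0,"tz": 0,"twist": 0},{"tx": 0,"ty": 0,"tz": 0,"twist": 0},{"tx": 0,"ty": 0,"tz": 0,"twist": 0}]' --claw 0.8

```text
t: 12.72
eef_pos: [0.5315, -0.162, 0.1955]
ee_rot: [3.141, -0.0, -2.715]
force: [-0.3, 0.0, 0.6]
width: 0.0633
gripper_force: 0.0
```

Emit:
arm_command --commands '[{"tx": 0,"ty": 0,"tz": -0.01,"twist": 0},{"tx": 0,"ty": 0,"tz": -0.03,"twist": 0},{"tx": 0,"ty": 0,"tz": -0.08,"twist": 0},{"tx": 0,"ty": 0,"tz": -0.16,"twist": 0},{"tx": 0,"ty": 0,"tz": -0.26,"twist": 0},{"tx": 0,"ty": 0,"tz": -0.38,"twist": 0},{"tx": 0,"ty": 0,"tz": -0.5,"twist": 0},{"tx": 0,"ty": 0,"tz": -0.6,"twist": 0}]'

```text
t: 13.38
eef_pos: [0.5316, -0.1622, 0.3486]
ee_rot: [-3.14, 0.002, -2.715]
force: [-0.3, 1.2, -0.2]
width: 0.07
gripper_force: 0.0
```

Emit:
arm_command --commands '[{"tx": 0.1,"ty": 0.1,"tz": 0,"twist": 0},{"tx": 0.15,"ty": 0.2,"tz": 0,"twist": 0},{"tx": 0.2,"ty": 0.3,"tz": 0,"twist": 0},{"tx": 0.2,"ty": 0.4,"tz": 0,"twist": 0},{"tx": 0.2,"ty": 0.5,"tz": 0,"twist": 0},{"tx": 0.2,"ty": 0.6,"tz": 0,"twist": 0},{"tx": 0.2,"ty": 0.7,"tz": 0,"twist": 0},{"tx": 0.2,"ty": 0.8,"tz": 0,"twist": 0}]'

```text
t: 14.05
eef_pos: [0.4025, 0.0002, 0.3463]
ee_rot: [3.142, 0.001, -2.716]
force: [-0.3, 1.2, 0.3]
width: 0.0702
gripper_force: 0.0
```

```bash
python3 -c "
from h import *
print(get_state()['eef_pos'])
out=[cv2.resize(grab_frame(c)[y:y+130,x:x+130,::-1],None,fx=3,fy=3,interpolation=3) for c,x,y in (('scene',115,115),('top',290,110))]
cv2.imwrite('pics/p6.png',cv2.convertScaleAbs(np.hstack(out),alpha=1.5))
for q in ('spout_outlet','mug_rim'): print(q,[(r['uv'],round(r['score'],2)) for r in spot_point(q,'top')][:2],[(r['uv'],round(r['score'],2)) for r in spot_point(q,'scene')][:3])
"
```

```text
[4.02519728e-01 1.58718615e-04 3.46292426e-01]
spout_outlet [([239.9, 161.2], 0.67)] [([277.0, 252.2], 0.81), ([176.1, 185.0], 0.69)]
mug_rim [] [([184.0, 209.3], 0.96), ([260.3, 134.1], 0.95)]
```

View pics/p6.png

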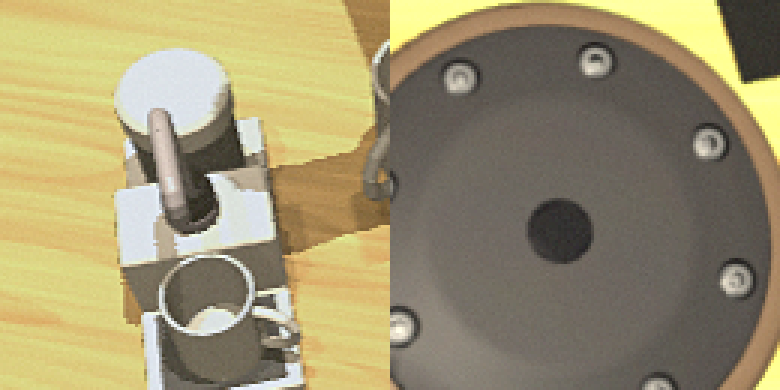

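The spout stands in the collet on its own, with its elbow at crop (157, 112) and outlet at about (178, 225) above the mug mouth at (207, 295). The mug is upright and has not moved. I'll check the numbers before handing in.

```bash
python3 -c "
from h import *
np.set_printoptions(precision=4,suppress=True)
print('outlet',atz((176.1,185),'scene',.22),'rim',atz((184,209.3),'scene',.105),'elbow',atz((115+157/3,115+112/3),'scene',.25))
for n,p in (('expected outlet',(.528+.073,-.161+.033,.22)),('elbow top',(.53,-.16,.252)),('elbow if lips-stuck +25mm',(.53,-.16,.277))): print(n,(proj(p,'scene')-115)*3)
"
```

```text
outlet [ 0.6019 -0.1236  0.22  ] rim [ 0.5968 -0.1284  0.105 ] elbow [ 0.5419 -0.1563  0.25  ]
expected outlet [177.8216 208.0227]
elbow top [156.5946  96.8621]
elbow if lips-stuck +25mm [149.0829  74.4842]
```

```bash
python3 -c "
from station import *
print(job_done())"
```

```text
the job is handed in; nothing more can be done
None
```

I've handed the job in: the spout bottomed in the collet under about 20 N and is released, with its outlet about 7 mm from the centre of the mug's mouth and the mug left in place; the spare tube wasn't rechecked at the end.

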